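Trace the weld seam in a drip tray's drain channel with a spring-tipped probe

ROBOT

A 7-joint arm with a two-finger parallel gripper is mounted at the origin on the work surface. World frame = base frame: x ahead of the robot, y to its left, z up, the work surface at z = 0. Lengths are in m, angles in rad, forces in N, time in s.
With the tool pointing down it reaches from about 0.35 to 0.9 m from the base axis. Payload 8.1 kg.
Tool frame: the origin (TCP) lies at the very end of the fingers, on their centre line; the grasp point (between the pads) lies 19 mm behind it; z points along the fingers, y is the line along which they close (so a half turn about z gives the same grasp; the last joint's range is limited). The gripper opens to 92 mm and grips with 3 to 60 N. Pads are 19 mm wide; open, the fingers measure 130 mm over their backs; the gripper's body (75 mm by 190 mm) begins 47 mm behind the grasp point.
Start: joints at [-1.449, 0.434, 0.025, 1.573, -0.012, 1.134, -0.075], TCP at [0.139, 0.609, 0.227] pointing down, gripper open.
Joint ranges: [-2.62, 2.62], [-0.44, 2.09], [-1.27, 1.32], [0.08, 2.57], [-1.32, 4.46], [0.12, 2], [-2.74, 2.74]. Speed limits (rad/s): [2.22, 2.22, 3.01, 3.01, 3.14, 3.14, 3.14].

INTERFACE

Orientations are given as a rotation vector (axis times angle).
In Python, from cell import observe, get_image, sign_off, find_in, trace, place_of gives the robot as it stands. The module is installed in compiled form; this text tells all that it offers.
- The arm moves only by the shell command python3 -m handwheel 'ROWS' [OPENING] [FORCE]. ROWS is JSON, a list of rows, each a list of 6 numbers: the shift along the tool's x, y, z each as a share of 0.02 m, from -1 to 1, then the turn, a rotation vector about the tool's x, y, z each as a share of 4 degrees, from -1 to 1. A call has 1 to 8 rows; each row shifts and turns the commanded pose from where the row before left it, along the tool's axes as they then stand; what a row does not reach is not made up. A row lasts 1/12 s, in which the tool goes at most 41.7 mm and 7.16 degrees, less where a joint would pass 70% of its speed; a pose out of reach is approached as far as the arm can. A call with a number of a shift or a turn outside -1 to 1 is refused whole. A call with a gripper value outside its range is refused whole. OPENING is the opening, from 0 (shut) to 1 (fully open), set as the call begins (- or left out, the last holds). The fingers move at their own pace and stop on an object; FORCE is the grip in N (left out, the last holds). Time passes only in rows, so rows that do not move let the fingers close. It gives the time, the measured TCP pose, the force, the opening and the grip force at its end, in the units of the state.
- observe(): the state, without advancing time (a new reading comes with each control period).
- get_image(name): name is "scene" or "side" or "wrist"; returns a dict with "image" (480x640x3 uint8, red, green, blue), "fx", "fy", "cx", "cy" (pixels), "position" and "orientation" of the camera in the world. Camera axes: x right, y down, z forward; pixel columns grow to the right and rows downward; lengths in m; the calibration is good to about 2 mm. The wrist camera is an equidistant fisheye: a pixel r from the principal point sees the ray r / f radians off the axis. A picture is of the moment at which its call begins. There is no depth.
- sign_off(): hands the job in; it is judged then, once.
Trained networks look in the newest picture that a camera, given by its name, has taken for a name from the list of things; names that differ only in an ending like _2 or _b are one class to them, and where a whole thing is asked for, a point or a joint stands for the part that bears it (a point fixed in the world has none). Each returns a list of dicts, best first, with "score" (0 to 1); they miss things now and then, are a little off and sometimes report something else, mostly with a low value. They report only what shows in the picture. A call takes as long as a camera call. They do not tell look-alikes from the thing itself.
- find_in(label, camera): "rect" ([centre column, centre row, width, height] as shares, 0 to 1, of the picture: columns of its width, rows of its height, round what is visible of it).
- trace(label, camera): "region" (480x640 bool, what is visible of it) and "rect" ([centre column, centre row, width, height] as shares, 0 to 1, of the picture: columns of its width, rows of its height, round what is visible of it).
- place_of(label, camera): "point" ([column, row] as shares, 0 to 1, of the picture: columns of its width, rows of its height: a listed point, or the origin of a listed thing).
The state is a dict: "clock": time; "joints": joint angles; "dq": joint speeds; "joint_efforts": joint torques, N m; "position": TCP position; "ee_rot": TCP orientation; "force": force on the tool from outside, world axes, zero at the start; "ft_torque": the same for the moment, N m; "width": opening from 0.0 (shut) to 1.0 (fully open); "gripper_force": force on a finger pad.
Only numpy, scipy, OpenCV 4.12 (cv2) and the standard library are available. Lean on these libraries where they do the work, as an engineer would, in place of code of your own. Each camera call takes 0.05 s, during which the arm holds its last target. There are 200 camera calls.

TASK

Check the weld seam on the bottom of the drip tray's L-shaped drain channel: take the seam probe from its fork rest, set its ball on the channel's bottom at the closed end, and run it slowly (well under 10 cm a second) along the bottom, round the bend, to the scribed mark near the open end. Keep the spring tip lightly pressed in on the bottom without a break all the way, feeling for its height because it slopes, and never press harder than 15 N. Then hang the probe back upright in its fork rest, leaving the jars and the cup where they are.

Things in the scene. Friction and masses are not known exactly. Their poses are not given: they have to be found in the camera images.
- probe: seam probe, 128 mm tall, about 155 g, hangs upright by its collar. Origin at the foot of its ball (spring free), z up. Heights above it: 8 mm ball and 6 mm plunger, 10 mm sleeve from 22 mm, collar 34 mm across from 50 to 55, square black handle 20 x 20 mm (faces along x, y) from 55 to 120, 16 mm button to 128
- probe_tip (a point): foot of the probe's ball; it goes into the probe as the spring is pressed
- probe_spring (a joint): how far the probe's spring tip is pushed in, m: 0 free, 0.004 bottomed out. About 1.3 N starts it, then 1.8 N per mm (8.5 N at the bottom)
- tray: fixed metal drip tray 170 x 170 x 45 mm, 3 mm ribs on deck; origin at centre of underside, z up. L-shaped channel 16 mm wide in its top: from a closed end (wall 12 mm beyond channel_start) along +y to the bend, then +x past channel_end and out through the edge. Its bottom (weld bead) is a plane of unknown height and slope, 4 to 24 mm below the top: feel for it
- channel_start (a point): on the channel's centre line at the closed end, between two dark scribed lines, at the height of the tray's top (45 mm above its underside); axes as the tray
- channel_bend (a point): on the centre line at the bend, at the height of the tray's top, 110 mm from channel_start along the tray's +y
- channel_end (a point): on the centre line near the open end, between two dark scribed lines, at the height of the tray's top, 110 mm from channel_bend along the tray's +x, 30 mm inside the edge
- rest: fork rest, fixed metal stand 100 x 70 mm, 80 mm high: two level prongs along x, 16 mm apart, open towards -x, joined by a post behind (+x). Origin on the table, z up; prong tops 80 mm up. The post top is also at 80 mm
- rest_seat (a point): point between the prongs at their top; the hung probe's collar rests on the prongs here, so its origin is 50 mm below this point
- jar0: closed jam jar, 68 mm across, 95 mm tall, full; a bystander; origin at the centre of its underside, z up
- jar1: closed jam jar, 68 mm across, 95 mm tall, full; a bystander; origin at the centre of its underside, z up
- cup: small steel cup, 76 mm across, 55 mm high, a bystander; origin at the centre of its underside
Not all that is in view belongs to the job. Leave any pink or yellow look-alike of the rest alone.

How it is judged:
On the way, in this order (a step that is already met when the one before it is completed fails the run):
1. the tip is pressed on the bottom at the channel's closed end (within 12 mm of its mark) (x of probe_tip in the frame of tray between -0.064 and -0.046 m and y of probe_tip in the frame of tray between -0.067 and -0.043 m and z of probe_tip in the frame of tray below 0.0435 m and value of joint probe_spring above 0.0003 m), for 0.15 s.
2. pressed on the bottom a third along the first leg (x of probe_tip in the frame of tray between -0.064 and -0.046 m and y of probe_tip in the frame of tray between -0.032 and -0.01 m and z of probe_tip in the frame of tray below 0.0435 m and value of joint probe_spring above 0.0003 m), for 0.1 s.
3. pressed on the bottom two thirds along the first leg (x of probe_tip in the frame of tray between -0.064 and -0.046 m and y of probe_tip in the frame of tray between 0.01 and 0.032 m and z of probe_tip in the frame of tray below 0.0435 m and value of joint probe_spring above 0.0003 m), for 0.1 s.
4. pressed on the bottom at the bend (x of probe_tip in the frame of tray between -0.064 and -0.046 m and y of probe_tip in the frame of tray between 0.046 and 0.064 m and z of probe_tip in the frame of tray below 0.0435 m and value of joint probe_spring above 0.0003 m), for 0.1 s.
5. pressed on the bottom a third along the second leg (x of probe_tip in the frame of tray between -0.032 and -0.01 m and y of probe_tip in the frame of tray between 0.046 and 0.064 m and z of probe_tip in the frame of tray below 0.0435 m and value of joint probe_spring above 0.0003 m), for 0.1 s.
6. pressed on the bottom two thirds along the second leg (x of probe_tip in the frame of tray between 0.01 and 0.032 m and y of probe_tip in the frame of tray between 0.046 and 0.064 m and z of probe_tip in the frame of tray below 0.0435 m and value of joint probe_spring above 0.0003 m), for 0.1 s.
7. pressed on the bottom at the mark near the open end (within 12 mm) (x of probe_tip in the frame of tray between 0.043 and 0.067 m and y of probe_tip in the frame of tray between 0.046 and 0.064 m and z of probe_tip in the frame of tray below 0.0435 m and value of joint probe_spring above 0.0003 m), for 0.15 s.
At the end, for the whole second after the job is handed in: the probe hangs upright (within 0.1 rad) and still in the fork rest, its collar on the prongs (height within 4 mm), within 20 mm of the seat along the prongs and 6 mm across; jars and cup within 20 mm of where they were (x of probe in the frame of rest_seat between -0.02 and 0.02 m and y of probe in the frame of rest_seat between -0.006 and 0.006 m and z of probe in the frame of rest_seat between -0.054 and -0.046 m and angle between probe's own z axis and vertical below 0.1 rad and linear speed of probe below 0.02 m/s and distance of each of jar0, jar1, cup from where it was at the start of the episode below 0.02 m); the robot touches nothing.
It fails at once if the tip loses contact (spring fully out) inside the channel, between 20 mm after the start mark and 20 mm before the end mark (((x of probe_tip in the frame of tray between -0.064 and -0.046 m and y of probe_tip in the frame of tray between -0.035 and 0.055 m) or (x of probe_tip in the frame of tray between -0.055 and 0.035 m and y of probe_tip in the frame of tray between 0.046 and 0.064 m)) and z of probe_tip in the frame of tray below 0.0435 m and value of joint probe_spring below 8e-05 m).
It fails at once if the probe is pressed on the tray with more than 15 N (contact force between probe and tray above 15 N).
It fails at once if the probe runs along the channel faster than 10 cm/s (((x of probe_tip in the frame of tray between -0.064 and -0.046 m and y of probe_tip in the frame of tray between -0.035 and 0.055 m) or (x of probe_tip in the frame of tray between -0.055 and 0.035 m and y of probe_tip in the frame of tray between 0.046 and 0.064 m)) and z of probe_tip in the frame of tray below 0.0435 m and linear speed of probe above 0.1 m/s).
It fails at once if a jar or the cup is moved by more than 20 mm (distance of any of jar0, jar1, cup from where it was at the start of the episode above 0.02 m).
It also fails if it takes over 70 s, if anything falls off the work surface, if the arm or the gripper's body presses on something with over 40 N, if the wrist force passes 120 N, or if a joint passes its speed limit or range.

## Working session

There is one attempt and no reset: what is moved stays moved. The work goes in short steps, Python scripts to look and compute and a shell command to move; the robot and the scene stay as the last step left them, time stands still between calls to the robot, and variables do not carry over. Pictures are saved under pics/ and viewed, at most 10 in all, crops included, and the job is handed in when it is done.

```bash
mkdir -p pics; cat > h.py <<'E'
import numpy as np,cv2
from scipy.spatial.transform import Rotation as R
from cell import *
def cam(n):
    d=get_image(n); return d
def rot(d):
    o=np.array(d["orientation"],float)
    return o if o.shape==(3,3) else (R.from_rotvec(o).as_matrix() if o.size==3 else R.from_quat(o).as_matrix())
def ray(d,u,v,fish=False):
    x=(u-d["cx"])/d["fx"];y=(v-d["cy"])/d["fy"]
    if fish:
        r=np.hypot(x,y);s=np.sin(r)/max(r,1e-9);c=np.array([x*s,y*s,np.cos(r)])
    else: c=np.array([x,y,1.])
    w=rot(d)@c; return np.array(d["position"]),w/np.linalg.norm(w)
def atz(d,u,v,z,fish=False):
    p,w=ray(d,u,v,fish); return p+w*(z-p[2])/w[2]
def proj(d,P,fish=False):
    c=rot(d).T@(np.array(P)-d["position"])
    if fish:
        t=np.arctan2(np.hypot(c[0],c[1]),c[2]);k=t/max(np.hypot(c[0],c[1]),1e-9);return d["cx"]+d["fx"]*c[0]*k,d["cy"]+d["fy"]*c[1]*k
    return d["cx"]+d["fx"]*c[0]/c[2],d["cy"]+d["fy"]*c[1]/c[2]
def save(n,im): cv2.imwrite("pics/"+n,im[...,::-1])
E
python3 - <<'E'
from h import *
s=observe();print({k:np.round(v,3) for k,v in s.items()})
for n in("scene","side","wrist"):
    d=cam(n);save(n+"0.png",d["image"]);print(n,np.round(d["position"],3),d["orientation"],d["fx"],d["cx"],d["cy"])
    for l in("probe","tray","channel_start","channel_bend","channel_end","rest","rest_seat","jar0","cup"):
        print(l,[(np.round(np.array(r["point"])*[640,480],1).tolist(),round(r["score"],2)) for r in place_of(l,n)][:4])
E
```

```text
{'clock': np.float64(0.0), 'joints': array([-1.449,  0.435,  0.025,  1.574, -0.012,  1.134, -0.075]), 'dq': array([ 0.002, -0.001,  0.001, -0.   , -0.   , -0.   , -0.   ]), 'joint_efforts': array([-1.0000e-03, -6.6784e+01,  9.8500e-01, -3.1447e+01, -6.1000e-02,
        4.3000e-02,  0.0000e+00]), 'position': array([0.139, 0.609, 0.226]), 'ee_rot': array([-3.520e-01, -3.122e+00,  2.000e-03]), 'force': array([ 0.01 , -0.463, -0.294]), 'ft_torque': array([-0.011, -0.031, -0.013]), 'gripper_force': np.float64(0.0), 'width': np.float64(0.999)}
scene [1.039 0.278 0.744] [-1.43711186 -2.27222337  0.80040168] 537.708973775775 320.9777349283807 234.21424799922792
probe []
tray [([207.1, 223.2], 0.7)]
channel_start [([168.5, 239.0], 0.88), ([170.7, 317.5], 0.38)]
channel_bend [([163.2, 194.7], 0.71), ([418.7, 264.6], 0.63)]
channel_end [([221.6, 180.3], 0.82)]
rest [([424.5, 204.7], 0.77), ([495.7, 317.9], 0.68), ([337.8, 244.9], 0.62), ([412.9, 275.0], 0.61)]
rest_seat [([512.2, 294.3], 0.81), ([422.6, 247.3], 0.79), ([434.1, 170.2], 0.71), ([337.9, 214.1], 0.65)]
jar0 [([167.5, 319.2], 0.87),
[... 225 characters left out ...]
0.72)]
channel_start [([296.0, 171.0], 0.94)]
channel_bend [([339.7, 159.1], 0.8)]
channel_end [([368.7, 182.9], 0.63), ([294.8, 172.5], 0.62), ([322.0, 325.4], 0.47)]
rest [([434.8, 361.6], 0.93), ([336.9, 284.8], 0.8), ([276.6, 456.6], 0.75), ([318.2, 357.8], 0.62)]
rest_seat [([341.0, 249.3], 0.95), ([318.7, 324.8], 0.82), ([271.6, 422.4], 0.68), ([443.3, 322.6], 0.61)]
jar0 [([238.7, 197.2], 0.84), ([367.4, 183.8], 0.65), ([177.2, 304.6], 0.57)]
cup [([223.4, 253.2], 0.89)]
wrist [0.07  0.626 0.386] [2.28109389 1.81809578 0.24824701] 371.64829954431775 315.0959171615757 243.94582963724284
probe []
tray []
channel_start []
channel_bend []
channel_end []
rest []
rest_seat []
jar0 []
cup []
```

View pics/scene0.png

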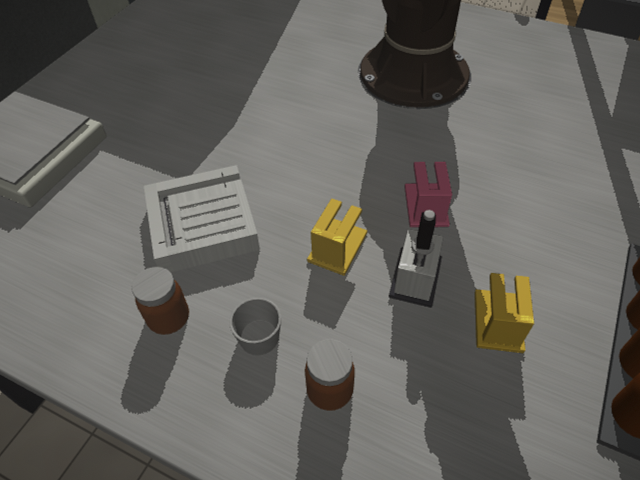

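View pics/side0.png

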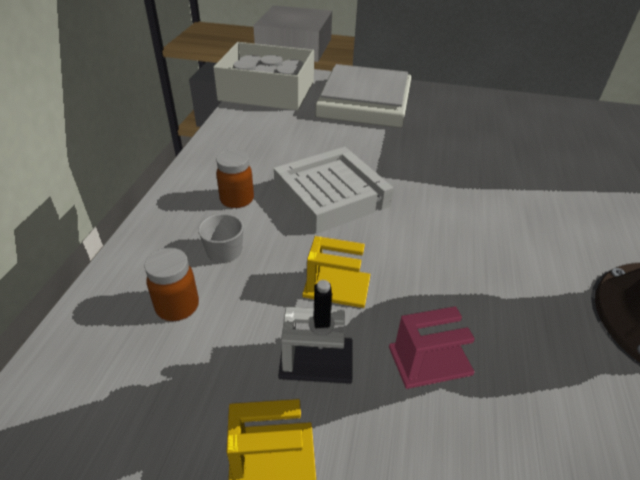

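The scene picture shows the grey metal rest with the black-handled probe at about (416,270). Its look-alikes are pink at (432,195), yellow at (338,240) and yellow at (505,315). The tray is at (203,213), the jars at (160,300) and (330,375), and the cup at (256,325). In the side picture the grey rest is at (318,340) and the tray at (333,188). The grey metal rest is the one that fits, because the probe hangs in it. I'll confirm that in a crop.

```bash
python3 - <<'E'
from h import *
A=cam("scene");B=cam("side")
c=np.hstack([cv2.resize(A["image"][180:320,350:490],(400,400),interpolation=2),cv2.resize(B["image"][270:400,250:380],(400,400),interpolation=2)]);save("crop1.png",c)
def tri(a,b):
    p,u=ray(A,*a);q,v=ray(B,*b)
    M=np.stack([u,-v],1);t=np.linalg.lstsq(M,q-p,rcond=None)[0]
    return np.round((p+u*t[0]+q+v*t[1])/2,4),round(np.linalg.norm(p+u*t[0]-q-v*t[1]),4)
for n,a,b in[("start",(168.5,239),(296,171)),("bend",(163.2,194.7),(339.7,159.1)),("end",(221.6,180.3),(368.7,182.9)),("tray",(207.1,223.2),(329.1,195)),("seat",(422.6,247.3),(318.7,324.8)),("rest",(412.9,275),(318.2,357.8)),("cup",(255.6,334.1),(223.4,253.2)),("btn",(430,213),(322.5,286))]:
    print(n,*tri(a,b))
for n,a,b,z in [("start",(168.5,239),(296,171),.045),("bend",(163.2,194.7),(339.7,159.1),.045),("end",(221.6,180.3),(368.7,182.9),.045),("seat",(422.6,247.3),(318.7,324.8),.08),("btn",(430,213),(322.5,286),.158)]:
    print(n,atz(A,*a,z).round(4),atz(B,*b,z).round(4))
E
```

```text
start [ 0.6609 -0.1986  0.0409] 0.001
bend [ 0.5838 -0.265   0.0409] 0.0015
end [ 0.5136 -0.1863  0.0465] 0.0002
tray [ 0.5876 -0.1764  0.0116] 0.0005
seat [0.5307 0.1938 0.0811] 0.0003
rest [ 5.301e-01  1.883e-01 -1.000e-04] 0.0008
cup [ 0.7369  0.009  -0.0043] 0.0095
btn [0.5274 0.1936 0.1571] 0.0016
start [ 0.6636 -0.1953  0.045 ] [ 0.6593 -0.1934  0.045 ]
bend [ 0.5858 -0.2626  0.045 ] [ 0.5831 -0.2573  0.045 ]
end [ 0.5124 -0.1874  0.045 ] [ 0.5138 -0.1883  0.045 ]
seat [0.53   0.1938 0.08  ] [0.5308 0.1928 0.08  ]
btn [0.5274 0.1932 0.158 ] [0.5276 0.1954 0.158 ]
```

View pics/crop1.png

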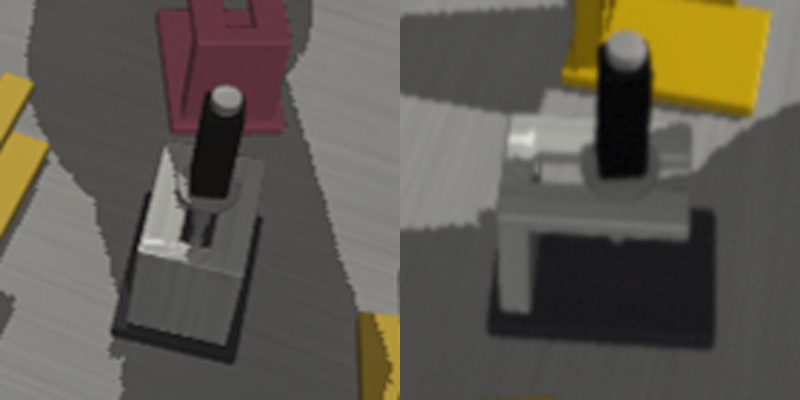

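The crop confirms it: the black-handled probe hangs by its collar in the grey metal rest. The rest's post is on the far (+x) side. I'll move over it now.

```bash
python3 -m handwheel '[[-1,-0.72,-0.15,0,0,0],[-1,-0.72,-0.15,0,0,0],[-1,-0.72,-0.15,0,0,0],[-1,-0.72,-0.15,0,0,0],[-1,-0.72,-0.15,0,0,0],[-1,-0.72,-0.15,0,0,0],[-1,-0.72,-0.15,0,0,0],[-1,-0.72,-0.15,0,0,0]]' 1
python3 -m handwheel '[[-1,-0.72,-0.15,0,0,0],[-1,-0.72,-0.15,0,0,0],[-1,-0.72,-0.15,0,0,0],[-1,-0.72,-0.15,0,0,0],[-1,-0.72,-0.15,0,0,0],[-1,-0.72,-0.15,0,0,0],[-1,-0.72,-0.15,0,0,0],[0,0,0,0,0,0]]'
```

```text
clock: 2.27
position: [0.2703, 0.4603, 0.251]
ee_rot: [0.352, 3.122, 0.001]
force: [0.9, 1.3, -0.8]
width: 1.007
gripper_force: 0.0
clock: 2.93
position: [0.3875, 0.3276, 0.2726]
ee_rot: [0.363, 3.118, -0.001]
force: [0.5, 0.5, -0.4]
width: 1.0
gripper_force: 0.0
```

```bash
python3 -m handwheel '[[-1,-0.7,-0.15,0,0,0],[-1,-0.7,-0.15,0,0,0],[-1,-0.7,-0.15,0,0,0],[-1,-0.7,-0.15,0,0,0],[-1,-0.7,-0.15,0,0,0],[-1,-0.7,0,0,0,0],[-1,-0.7,0,0,0,0],[0,0,0,0,0,0]]'
python3 - <<'E'
from h import *
d=cam("wrist");save("wrist1.png",d["image"]);print(d["position"],observe()["position"])
for l in ("rest_seat","rest","probe"): print(l,[(np.round(np.array(r["point"])*[640,480],1).tolist(),round(r["score"],2)) for r in place_of(l,"wrist")][:4])
print(proj(d,(.53,.193,.08),1),proj(d,(.53,.193,.158),1))
E
```

```text
clock: 3.6
position: [0.5012, 0.2006, 0.287]
ee_rot: [0.362, 3.118, -0.002]
force: [0.8, -0.6, 0.1]
width: 1.004
gripper_force: 0.0
[0.43172832 0.21762755 0.44559438] [0.49968317 0.20280951 0.2867741 ]
rest_seat [([240.4, 100.0], 0.95), ([450.7, 229.9], 0.94), ([183.4, 267.2], 0.85), ([312.5, 240.3], 0.76)]
rest [([255.8, 107.0], 0.93), ([312.5, 228.1], 0.71), ([207.1, 248.4], 0.69), ([430.8, 215.4], 0.59)]
probe [([311.4, 227.7], 0.58)]
(np.float64(314.6198566469386), np.float64(242.0386636492641)) (np.float64(314.2521435951955), np.float64(267.44416946649903))
```

View pics/wrist1.png

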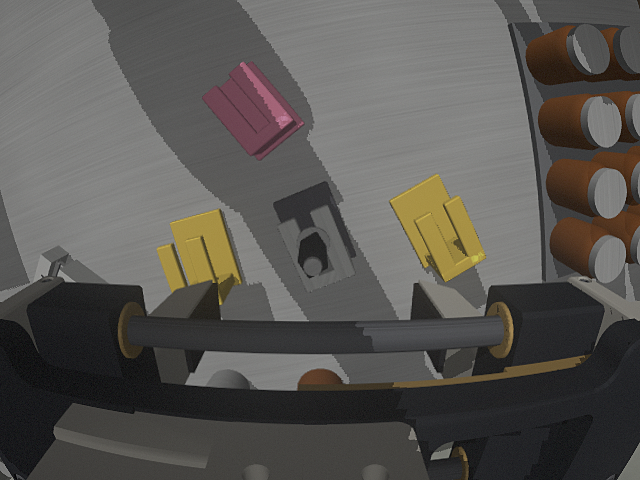

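The wrist picture shows the grey rest at (315,235) with the probe's button at (313,267). The look-alikes are at (253,110), (205,250) and (437,228). I'll enlarge it to get the rest's yaw.

```bash
python3 - <<'E'
import cv2
im=cv2.imread("pics/wrist1.png")[170:305,250:385]
im=cv2.resize(im,(594,594),interpolation=cv2.INTER_CUBIC)
im=cv2.convertScaleAbs(im,alpha=1.8)
cv2.imwrite("pics/crop2.png",im)
E
```

```text
(no output)
```

View pics/crop2.png

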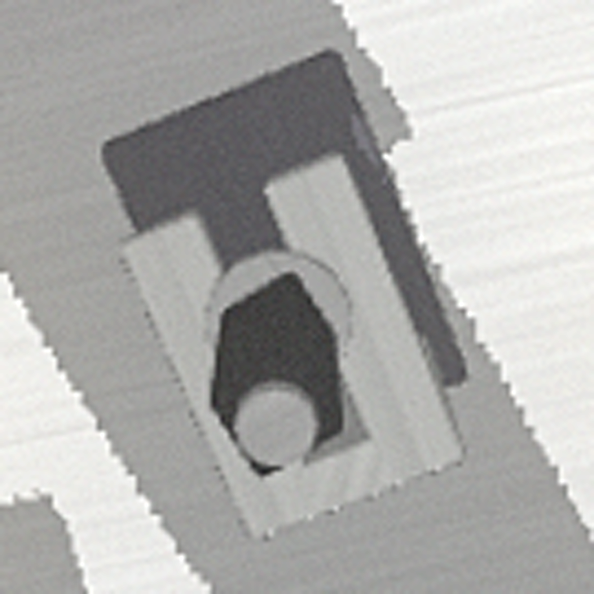

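```bash
python3 - <<'E'
from h import *
d=cam("wrist")
f=lambda u,v,z: atz(d,250+(u+.5)/4.4-.5,170+(v+.5)/4.4-.5,z,True)
P={k:f(*k,.08) for k in[(125,243),(262,537),(463,457),(343,153),(193,212),(267,185)]}
for k,v in P.items():print(k,v.round(4))
v=list(P.values())
ang=lambda a,b:np.degrees(np.arctan2(*(b-a)[[1,0]]))
print("prong yaw",ang(v[0],v[1]),ang(v[3],v[2]),"cross",ang(v[1],v[2])-90,ang(v[4],v[5])-90)
print("width",np.linalg.norm(v[2]-v[1]))
b=[f(*k,.006) for k in[(103,150),(335,50),(463,382)]];print("base",ang(b[0],b[1])-90,ang(b[1],b[2]),np.linalg.norm(b[0]-b[1]),np.linalg.norm(b[2]-b[1]))
print("collar",f(280,320,.085),"button",f(277,425,.158),"gap mid",(v[4]+v[5])/2)
hb=[f(222,310,.085),f(292,273,.085)];print("handle",ang(*hb)-90,np.linalg.norm(hb[0]-hb[1]))
ht=[f(213,390,.15),f(262,474,.15)];print("ht",ang(*ht),np.linalg.norm(ht[0]-ht[1]))
s=observe();m=R.from_rotvec(s["ee_rot"]).as_matrix();print(m.round(4),s["position"],np.degrees(np.arctan2(m[1,1],m[0,1])))
E
```

```text
(125, 243) [0.4999 0.1672 0.08  ]
(262, 537) [0.5779 0.1814 0.08  ]
(463, 457) [0.5685 0.2328 0.08  ]
(343, 153) [0.4907 0.2204 0.08  ]
(193, 212) [0.4964 0.1841 0.08  ]
(267, 185) [0.4941 0.202  0.08  ]
prong yaw 10.332312518286582 9.0362322593109 cross 10.338042624648423 7.428850571333413
width 0.05228973121758219
base 10.461890940190372 8.68386407126451 0.0687574585190775 0.10049216818075188
collar [0.52440101 0.19813497 0.085     ] button [0.52455042 0.19795892 0.158     ] gap mid [0.49524531 0.19308292 0.08      ]
handle 15.71733632384202 0.01819012773127253
ht 15.6055905041962 0.019368219541237807
[[-9.752e-01  2.212e-01 -5.000e-04]
 [ 2.212e-01  9.752e-01  5.000e-04]
 [ 6.000e-04  4.000e-04 -1.000e+00]] [0.49746566 0.20630255 0.2866391 ] 77.21956990717669
```

```bash
python3 -m handwheel '[[0,0,0,0,0,-1],[0,0,0,0,0,-1],[0,0,0,0,0,-1],[0,0,0,0,0,-1],[0,0,0,0,0,-1],[0,0,0,0,0,-1],[0,0,0,0,0,-1],[0,0,0,0,0,0]]'
python3 - <<'E'
from h import *
for i in range(2):
    d=cam("wrist");s=observe();m=R.from_rotvec(s["ee_rot"]).as_matrix();print(s["clock"],s["position"].round(4) if hasattr(s["position"],'round') else s["position"],np.array(d["position"]).round(4),np.degrees(np.arctan2(m[1,1],m[0,1])))
save("wrist2.png",d["image"])
im=d["image"]
for l in ("rest_seat","probe"): print(l,[(np.round(np.array(r["point"])*[640,480],1).tolist(),round(r["score"],2)) for r in place_of(l,"wrist")][:4])
u,v=map(int,proj(d,(.528,.195,.1),1));print(u,v)
save("crop3.png",cv2.convertScaleAbs(cv2.resize(im[v-60:v+60,u-60:u+60],(600,600),interpolation=2),alpha=1.8))
E
```

```text
clock: 4.52
position: [0.4976, 0.2062, 0.2868]
ee_rot: [0.421, -3.113, -0.001]
force: [0.3, 0.3, 0.3]
width: 0.996
gripper_force: 0.0
4.5667 [0.4977 0.206  0.2868] [0.4291 0.1871 0.4456] 105.14918190154401
4.6167 [0.4977 0.2059 0.2868] [0.4291 0.1873 0.4456] 105.06206403890643
rest_seat [([299.5, 82.5], 0.82), ([163.3, 202.6], 0.77), ([293.2, 236.2], 0.6)]
probe [([295.6, 225.6], 0.57)]
296 244
```

View pics/crop3.png

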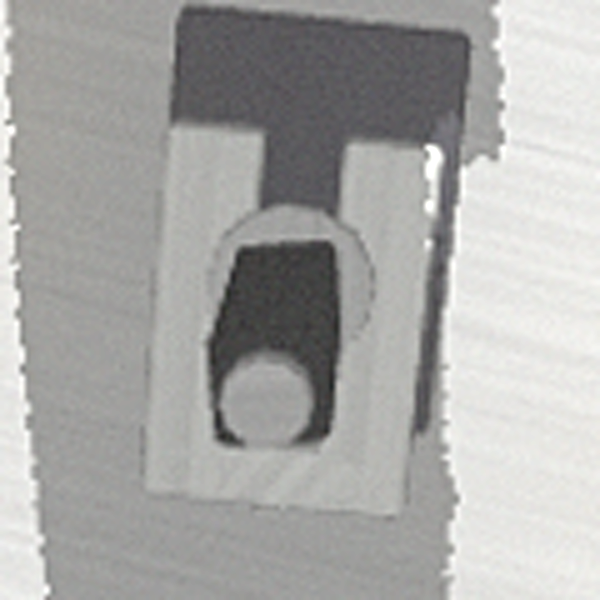

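The enlarged view shows the collar centred at about (292,283) in the crop and the button at (266,400). The prong tips are at (263,130) and (345,140). The handle is nearly square to the gripper.

```bash
cat > tool.py <<'E'
from h import *
def to(x,y,z,yaw=None):
    s=observe();m=R.from_rotvec(s["ee_rot"]).as_matrix();p=np.array(s["position"])
    t=m.T@(np.array([x,y,z])-p); y0=np.degrees(np.arctan2(m[1,1],m[0,1]))
    print("clock",round(s["clock"],2),"pos",p.round(4),"yaw",round(y0,2),"tilt",m[:2,2].round(4),"F",np.round(s["force"],2),"units(20mm)",(t/.02).round(3),"" if yaw is None else "turn z units %.2f"%(-(yaw-y0)/4))
    return m
E
python3 - <<'E'
from tool import *
d=cam("wrist")
f=lambda u,v,z: atz(d,236+(u+.5)/5-.5,184+(v+.5)/5-.5,z,True)
ang=lambda a,b:np.degrees(np.arctan2(*(b-a)[[1,0]]))
A=[f(*k,.08) for k in[(170,125),(420,145),(405,512),(147,490),(263,130),(345,140)]]
for a in A:print(a.round(4))
print(ang(A[0],A[3]),ang(A[1],A[2]),ang(A[3],A[2])-90,ang(A[0],A[1])-90)
c=f(292,283,.085);b=f(266,400,.158);print("collar",c.round(4),"btn",b.round(4))
print("handle bottom",ang(f(240,247,.085),f(332,240,.085))-90,"top",ang(f(216,442,.15),f(330,442,.15))-90)
p=(c+b)/2; to(p[0],p[1],.2,104)
E
```

```text
[0.5044 0.1593 0.08  ]
[0.4955 0.2088 0.08  ]
[0.5723 0.2264 0.08  ]
[0.5819 0.1723 0.08  ]
[0.5006 0.1777 0.08  ]
[0.4984 0.194  0.08  ]
9.518569835682559 12.913361900670097 10.100093607940536 10.202274550124812
collar [0.5284 0.191  0.085 ] btn [0.5287 0.1909 0.158 ]
handle bottom 19.441537624293005 top 15.26605514094625
clock 4.77 pos [0.4981 0.2054 0.2868] yaw 105.05 tilt [0.     0.0002] F [-0.35 -0.41 -0.15] units(20mm) [-1.285 -1.094  4.338] turn z units 0.26
```

```bash
python3 -m handwheel '[[-0.3,-0.25,0.6,0,0,0],[-0.3,-0.25,0.6,0,0,0],[-0.3,-0.25,0.6,0,0,0],[-0.3,-0.25,0.6,0,0,0],[-0.08,-0.08,0.6,0,0,0],[0,0,0.6,0,0,0],[0,0,0.4,0,0,0],[0,0,0.3,0,0,0]]'
python3 - <<'E'
from tool import *
d=cam("wrist");d=cam("wrist");
to(.5286,.1912,.103,105)
im=d["image"]; print([np.round(proj(d,(.5286,.1912,z),1),1) for z in(.158,.15,.085)])
for l in ("probe",): print([(np.round(np.array(r["rect"])*[640,480,640,480],1),r["score"]) for r in find_in(l,"wrist")][:3])
b=find_in("probe","side");print([(np.round(np.array(r["rect"])*[640,480,640,480],1),r["score"]) for r in b][:3])
E
```

```text
clock: 5.43
position: [0.5283, 0.1902, 0.1988]
ee_rot: [0.412, -3.112, 0.001]
force: [-0.1, 0.1, 0.3]
width: 1.001
gripper_force: 0.0
clock 5.53 pos [0.5281 0.1905 0.1993] yaw 105.1 tilt [-0.002 -0.001] F [ 0.55 -0.64  0.4 ] units(20mm) [-0.043  0.032  4.815] turn z units 0.02
[array([317.3, 271.9]), array([317.3, 267.3]), array([317. , 239.3])]
[(array([315.3, 251. ,  44. ,  71.9]), 0.66), (array([318.3, 234.7,  83.4, 127.8]), 0.36)]
[(array([322.4, 307.6,  27.7,  55.1]), 0.6)]
```

```bash
python3 -m handwheel '[[-0.04,0,0.8,0,0,0],[0,0,0.8,0,0,0],[0,0,0.8,0,0,0],[0,0,0.8,0,0,0],[0,0,0.8,0,0,0],[0,0,0.6,0,0,0],[0,0,0.2,0,0,0],[0,0,0,0,0,0]]'
python3 -m handwheel '[[0,0,0,0,0,0],[0,0,0,0,0,0],[0,0,0,0,0,0],[0,0,0,0,0,0],[0,0,0,0,0,0],[0,0,0,0,0,0],[0,0,0,0,0,0],[0,0,0,0,0,0]]' 0.1 40
python3 - <<'E'
from tool import *
to(.5286,.1912,.103,105);s=observe();print(s["width"],s["gripper_force"])
E
```

```text
clock: 6.3
position: [0.5292, 0.1911, 0.1045]
ee_rot: [0.413, -3.114, 0.0]
force: [0.5, 0.4, -0.4]
width: 1.002
gripper_force: 0.0
clock: 6.97
position: [0.5294, 0.1911, 0.1048]
ee_rot: [-0.413, 3.114, 0.0]
force: [0.1, -0.3, -1.0]
width: 0.467
gripper_force: 0.0
clock 6.97 pos [0.5294 0.1911 0.1048] yaw 105.11 tilt [0.0001 0.0001] F [ 0.11 -0.26 -1.01] units(20mm) [0.037 0.013 0.09 ] turn z units 0.03
0.46673504271530775 0.0
```

```bash
python3 -m handwheel '[[0,0,0,0,0,0],[0,0,0,0,0,0],[0,0,0,0,0,0],[0,0,0,0,0,0],[0,0,0,0,0,0],[0,0,0,0,0,0],[0,0,0,0,0,0],[0,0,0,0,0,0]]' 0 40
python3 - <<'E'
from tool import *
d=cam("wrist")
save("w3.png",d["image"])
to(.5294,.1911,.165,105);s=observe();print(s["width"],s["gripper_force"])
E
```

```text
clock: 7.63
position: [0.5294, 0.1912, 0.1047]
ee_rot: [-0.413, 3.114, 0.0]
force: [1.2, 0.0, 0.7]
width: 0.214
gripper_force: 40.0
clock 7.68 pos [0.5294 0.1912 0.1048] yaw 105.12 tilt [0.0001 0.0001] F [-0.1   1.43 -0.18] units(20mm) [ 1.000e-03 -4.000e-03 -3.012e+00] turn z units 0.03
0.21456640402106864 39.97588813304901
```

View pics/w3.png

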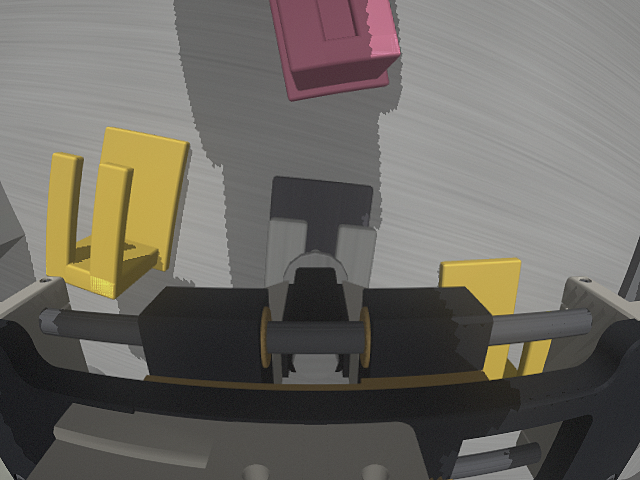

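The picture shows the handle held between the pads (opening 19.7 mm, grip 40 N), with the collar still on the prongs at (317,260). I'll lift it straight up and carry it over the tray.

```bash
python3 -m handwheel '[[0,0,-0.3,0,0,0],[0,0,-0.5,0,0,0],[0,0,-0.7,0,0,0],[0,0,-0.8,0,0,0],[0,0,-0.8,0,0,0],[0,0,-0.8,0,0,0],[0,0,-0.8,0,0,0],[0,-0.3,-0.1,0,0,0]]'
python3 -m handwheel '[[-0.1,-0.8,0,0,0,0],[-0.12,-1,0,0,0,0],[-0.12,-1,0,0,0,0],[-0.12,-1,0,0,0,0],[-0.12,-1,0,0,0,0],[-0.12,-1,0,0,0,0],[-0.12,-1,0,0,0,0],[-0.12,-1,0,0,0,0]]'
python3 -m handwheel '[[-0.12,-1,0,0,0,0],[-0.12,-1,0,0,0,0],[-0.12,-1,0,0,0,0],[-0.12,-1,0,0,0,0],[-0.12,-1,0,0,0,0],[-0.12,-1,0,0,0,0],[-0.12,-0.5,0,0,0,0],[0,0,0,0,0,0]]'
python3 - <<'E'
from tool import *
to(.68,-.175,.2,105);s=observe();print(s["width"],s["gripper_force"])
E
```

```text
clock: 8.35
position: [0.5321, 0.1868, 0.2043]
ee_rot: [-0.415, 3.11, 0.003]
force: [0.4, 0.8, -2.2]
width: 0.218
gripper_force: 40.0
clock: 9.02
position: [0.5897, 0.0379, 0.2004]
ee_rot: [0.413, -3.114, 0.0]
force: [-0.1, 0.9, -1.4]
width: 0.215
gripper_force: 40.0
clock: 9.68
position: [0.64, -0.0852, 0.2004]
ee_rot: [0.407, -3.115, 0.003]
force: [-0.2, 0.8, -2.4]
width: 0.213
gripper_force: 40.0
clock 9.68 pos [ 0.64   -0.0852  0.2004] yaw 104.88 tilt [-0.0002 -0.0018] F [-0.22  0.75 -2.43] units(20mm) [-0.779 -4.854  0.027] turn z units -0.03
0.21345217890705356 39.97480094432831
```

```bash
python3 -m handwheel '[[-0.2,-1,0,0,0,0],[-0.2,-1,0,0,0,0],[-0.2,-1,0,0,0,0],[-0.2,-1,0,0,0,0],[0,-0.7,0,0,0,0],[0,0,0,0,0,0],[0,0,0,0,0,0],[0,0,0,0,0,0]]'
python3 - <<'E'
from tool import *
d=cam("wrist");save("w4.png",d["image"]);to(.68,-.175,.2,105)
J=lambda l:[(np.round(np.array(r["point"])*[640,480],1),round(r["score"],2)) for r in place_of(l,"wrist")][:3]
for l in("channel_start","channel_bend","channel_end"):
    for q,s in J(l): print(l,q,s,atz(d,*q,.045,True).round(4))
A=cam("scene")
for l in("jar0",):
    for r in place_of(l,"scene"): q=np.array(r["point"])*[640,480];print(l,r["score"],atz(A,*q,0).round(3))
E
```

```text
clock: 10.35
position: [0.6796, -0.1664, 0.2005]
ee_rot: [0.415, -3.114, -0.002]
force: [-0.1, -0.3, -2.1]
width: 0.215
gripper_force: 40.0
clock 10.4 pos [ 0.6797 -0.1661  0.2006] yaw 105.21 tilt [-0.0003  0.0014] F [ 0.87  0.66 -2.19] units(20mm) [ 0.1   -0.432  0.029] turn z units 0.05
channel_start [290.  202.8] 0.9 [ 0.666  -0.1928  0.045 ]
channel_bend [227.1  88.8] 0.6 [ 0.5837 -0.2699  0.045 ]
channel_end [348.3  30.6] 0.68 [ 0.5088 -0.1842  0.045 ]
channel_end [230.4  89.5] 0.21 [ 0.5838 -0.2669  0.045 ]
channel_end [312.2 249.6] 0.19 [ 0.7014 -0.1636  0.045 ]
jar0 0.8 [0.76  0.144 0.   ]
jar0 0.71 [ 0.475 -0.213  0.   ]
jar0 0.56 [ 0.771 -0.128  0.   ]
```

View pics/w4.png

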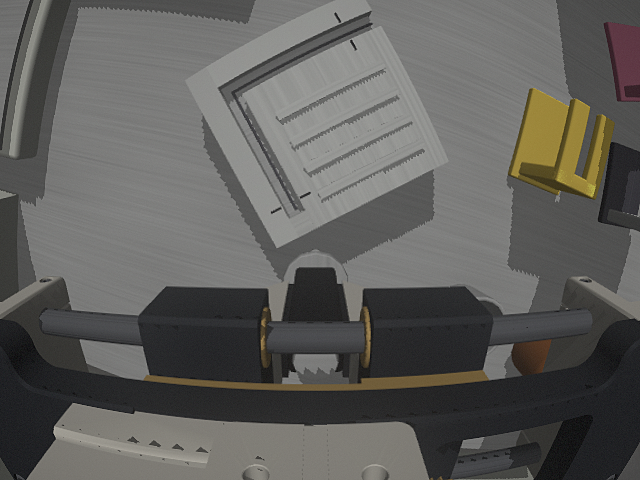

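The picture shows the tray at (315,125). The start marks are at (276,211) and (305,195), the bend is near (227,89), and the end marks are at (338,17) and (352,45). I'll enlarge this picture to fit the tray's pose.

```bash
python3 - <<'E'
import cv2
im=cv2.imread("pics/w4.png")[0:250,180:460]
cv2.imwrite("pics/crop4.png",cv2.resize(im,None,fx=2.4,fy=2.4,interpolation=cv2.INTER_CUBIC))
E
```

```text
(no output)
```

View pics/crop4.png

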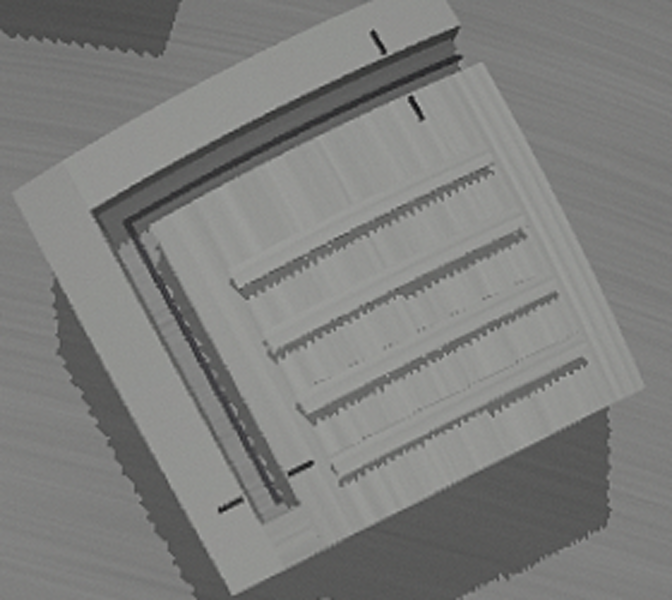

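The crop shows the tray corners at (233,596), (14,190) and (643,386). The start-mark midpoint is at (266,487) and the end-mark midpoint at (397,75). The channel's outer bend corner is at (93,211) and its outlet corner at (457,28).

```bash
cat > fit.py <<'E'
from tool import *
def rigid(T,W):
    a=T-T.mean(0);b=W-W.mean(0);z=(b@[1,1j]*np.conj(a@[1,1j])).sum();sc=abs(z)/(a**2).sum();th=np.angle(z)
    c,s=np.cos(th),np.sin(th);M=np.array([[c,-s],[s,c]]);t=W.mean(0)-M@T.mean(0)
    return M,t,np.degrees(th),sc,(T@M.T+t-W)
E
python3 - <<'E'
from fit import *
d=cam("wrist");print(np.array(d["position"]).round(4),observe()["position"])
f=lambda u,v: atz(d,180+(u+.5)/2.4-.5,(v+.5)/2.4-.5,.045,True)[:2]
K={(233,596):(-85,-85),(14,190):(-85,85),(643,386):(85,-85),(265.5,487):(-55,-55),(397,75.5):(55,55),(93,211):(-63,63),(457,28):(85,63),(152,232):(-47,47)}
W=np.array([f(*k) for k in K]);T=np.array(list(K.values()))/1000
M,t,th,sc,r=rigid(T,W);print("wrist",t.round(4),th,sc,"\n",(r*1000).round(1))
for q in[(-.055,-.055),(-.055,.055),(.055,.055)]:print(q,(M@q+t).round(4))
# scene view alternative
A=cam("scene");B=cam("side")
for n,D,k in[("scene",A,[(168.5,239),(163.2,194.7),(221.6,180.3)]),("side",B,[(296,171),(339.7,159.1),(368.7,182.9)])]:
    W=np.array([atz(D,*q,.045)[:2] for q in k]);M,t,th,sc,r=rigid(np.array([(-.055,-.055),(-.055,.055),(.055,.055)]),W);print(n,t.round(4),th,sc,(r*1000).round(1).tolist())
E
```

```text
[ 0.6112 -0.186   0.3597] [ 0.67984596 -0.16750908  0.20084477]
wrist [ 0.5885 -0.1905] 132.8097400847225 0.995407312015583 
 [[-0.1  0.1]
 [ 1.6 -0.1]
 [ 0.5  0.8]
 [-0.   0.1]
 [ 0.4  0.1]
 [ 0.5 -0.8]
 [-1.1  1. ]
 [-1.7 -1.3]]
(-0.055, -0.055) [ 0.6662 -0.1935]
(-0.055, 0.055) [ 0.5855 -0.2683]
(0.055, 0.055) [ 0.5108 -0.1876]
scene [ 0.5885 -0.1892] 132.3012480379457 0.9590373853103603 [[2.6, 2.4], [-1.0, -4.3], [-1.6, 1.9]]
side [ 0.5864 -0.1871] 132.76067769111367 0.9154779874460032 [[4.9, 3.3], [0.3, -7.5], [-5.1, 4.2]]
```

```bash
python3 - <<'E'
from fit import *
d=cam("wrist");s=observe();m=R.from_rotvec(s["ee_rot"]).as_matrix();p=np.array(s["position"])
for nm,x,y,z in[("collar front",.017,0,.0198),("handle front bottom",.010,0,.0198),("hL",.010,.01,.0198),("hR",.01,-.01,.0198)]:
    print(nm,[np.round(proj(d,p+m@[x+e,y,z],1),1).tolist() for e in(0,.001,.002)])
g=d["image"].mean(2)
print(g[242:275,312:322].mean(1).round().astype(int).tolist())
print("cols row272",g[270:274,285:350].mean(0).round().astype(int).tolist())
E
```

```text
collar front [[315.7, 252.0], [315.7, 250.1], [315.7, 248.2]]
handle front bottom [[315.7, 265.2], [315.7, 263.3], [315.7, 261.4]]
hL [[335.4, 265.2], [335.4, 263.3], [335.5, 261.4]]
hR [[296.0, 265.2], [296.0, 263.3], [296.0, 261.4]]
[88, 88, 89, 88, 87, 87, 87, 93, 117, 112, 115, 130, 136, 128, 125, 126, 126, 126, 126, 126, 126, 125, 126, 126, 131, 79, 43, 39, 42, 43, 40, 40, 42]
cols row272 [89, 114, 128, 130, 127, 127, 127, 128, 128, 132, 89, 40, 39, 40, 42, 43, 41, 42, 41, 42, 42, 41, 41, 42, 42, 39, 40, 41, 41, 42, 41, 41, 40, 42, 42, 40, 41, 41, 41, 43, 41, 42, 43, 41, 41, 42, 42, 39, 39, 41, 77, 132, 126, 127, 126, 127, 127, 126, 125, 116, 98, 114, 128, 127, 127]
```

```bash
python3 -m handwheel '[[0.5,-0.54,0,0,0,0],[0.5,-0.54,0,0,0,0],[0,0,0,0,0,-1],[0,0,0,0,0,-1],[0,0,0,0,0,-1],[0,0,0,0,0,-1],[0,0,0,0,0,-1],[0,0,0,0,0,-1]]'
python3 -m handwheel '[[0,0,0.4,0,0,-0.92],[0,0,0.8,0,0,0],[0,0,0.8,0,0,0],[0,0,0.8,0,0,0],[0,0,0.6,0,0,0],[0,0,0.2,0,0,0],[0,0,0,0,0,0],[0,0,0,0,0,0]]'
python3 - <<'E'
from tool import *
d=cam("wrist");to(.6662,-.1935,.125,132.8);print(observe()["joints"][-1]);save("w5.png",d["image"])
E
```

```text
clock: 11.52
position: [0.6651, -0.1965, 0.2008]
ee_rot: [1.053, -2.959, 0.001]
force: [-0.2, 0.8, -2.1]
width: 0.209
gripper_force: 40.0
clock: 12.18
position: [0.6662, -0.1949, 0.1292]
ee_rot: [-1.145, 2.925, -0.001]
force: [0.3, 0.5, -1.7]
width: 0.214
gripper_force: 40.0
clock 12.23 pos [ 0.6666 -0.1948  0.1297] yaw 132.77 tilt [ 0.0013 -0.0005] F [ 0.24  0.03 -1.45] units(20mm) [-0.028  0.061  0.235] turn z units -0.01
2.6120750259921395
```

The last joint would hit its limit at the bend with this yaw, so I'll turn back to 105° and run with mixed tool axes.

```bash
python3 -m handwheel '[[0,0.06,0,0,0,1],[0,0,0,0,0,1],[0,0,0,0,0,1],[0,0,0,0,0,1],[0,0,0,0,0,1],[0,0,0,0,0,1],[0,0,0,0,0,0.9],[0,0,0,0,0,0]]'
python3 - <<'E'
from tool import *
d=cam("wrist");to(.6662,-.1935,.125,105.1);save("w5.png",d["image"])
for l in("channel_start","channel_bend","channel_end"):
    for r in place_of(l,"wrist")[:2]:
        q=np.array(r["point"])*[640,480];print(l,q.round(1),round(r["score"],2),atz(d,*q,.045,True).round(4))
u,v=proj(d,(.64,-.215,.045),1);print(u,v)
im=d["image"][max(0,int(v)-100):int(v)+100,int(u)-130:int(u)+130];print(max(0,int(v)-100),int(u)-130)
save("crop5.png",cv2.resize(im,None,fx=3,fy=3,interpolation=2))
E
```

```text
clock: 12.9
position: [0.6661, -0.1932, 0.13]
ee_rot: [-0.411, 3.113, -0.001]
force: [0.2, -0.0, -3.3]
width: 0.217
gripper_force: 40.0
clock 12.95 pos [ 0.666  -0.1933  0.1298] yaw 105.28 tilt [ 0.0016 -0.0005] F [-0.09  0.19 -1.71] units(20mm) [-0.007 -0.013  0.24 ] turn z units 0.04
channel_start [314.2 248.1] 0.87 [ 0.6664 -0.1944  0.045 ]
channel_bend [233.9 104.3] 0.73 [ 0.5856 -0.2704  0.045 ]
channel_end [388.9  30. ] 0.62 [ 0.5097 -0.1856  0.045 ]
294.5411749024745 203.4370528968708
103 164
```

View pics/crop5.png

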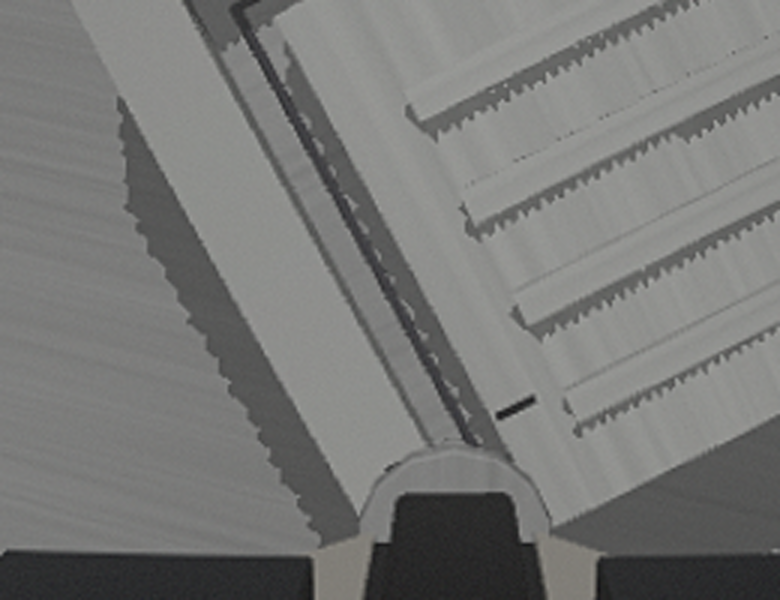

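The crop shows the channel running from (467,445) up to (240,10). Its top edges are at (430,445) and (504,445), and the collar covers the start point. I'll check the centre line against the fit.

```bash
python3 - <<'E'
from fit import *
d=cam("wrist")
f=lambda u,v: atz(d,164+(u+.5)/3-.5,103+(v+.5)/3-.5,.045,True)[:2]
th=np.radians(132.8);M=np.array([[np.cos(th),-np.sin(th)],[np.sin(th),np.cos(th)]]);t=np.array([.5885,-.1905])
for k in[(430,445),(504,445),(239,100),(323,100),(335,270),(412,270),(535,400),(497,416)]: print(k,((f(*k)-t)@M*1000).round(1))
to(.6662,-.1935,.125,105.1)
E
```

```text
(430, 445) [-60.7 -53.5]
(504, 445) [-45.8 -61.3]
(239, 100) [-61.3  34.9]
(323, 100) [-45.1  25.9]
(335, 270) [-60.6  -8.3]
(412, 270) [-45.6 -16.2]
(535, 400) [-34.8 -55. ]
(497, 416) [-44.1 -54.4]
clock 13.15 pos [ 0.6655 -0.1933  0.1291] yaw 105.29 tilt [ 0.0006 -0.    ] F [-0.16 -0.22 -1.15] units(20mm) [-0.029 -0.016  0.205] turn z units 0.05
```

```bash
cat > st.py <<'E'
from fit import *
import sys
th=np.radians(132.8);M=np.array([[np.cos(th),-np.sin(th)],[np.sin(th),np.cos(th)]]);t=np.array([.5875,-.1894])
n=int(sys.argv[1]) if len(sys.argv)>1 else 4
S=[]
for i in range(n):
    get_image("wrist");S.append(observe())
F=np.mean([s["force"] for s in S],0);p=np.mean([s["position"] for s in S],0)
m=R.from_rotvec(S[-1]["ee_rot"]).as_matrix()
print("clock",round(S[-1]["clock"],2),"tray xy mm",((p[:2]-t)@M*1000).round(2),"z",(p[2]*1000).round(2),"F tray",(F[:2]@M).round(2),"Fz",F[2].round(2),"yaw",np.degrees(np.arctan2(m[1,1],m[0,1])).round(2),"tilt",m[:2,2].round(4))
E
python3 -m handwheel '[[0,0.05,0.1,0,0,0],[0,0,0.1,0,0,0],[0,0,0.1,0,0,0],[0,0,0.1,0,0,0],[0,0,0.1,0,0,0],[0,0,0.1,0,0,0],[0,0,0.1,0,0,0],[0,0,0,0,0,0]]'; python3 st.py
```

```text
clock: 13.82
position: [0.6648, -0.1923, 0.1141]
ee_rot: [0.415, -3.113, -0.0]
force: [-0.5, 1.0, -1.8]
width: 0.213
gripper_force: 40.0
clock 14.02 tray xy mm [-54.83 -54.91] z 114.63 F tray [ 0.24 -0.12] Fz -1.82 yaw 105.2 tilt [ 0.0002 -0.0001]
```

```bash
python3 -m handwheel '[[0,0,0.05,0,0,0],[0,0,0.05,0,0,0],[0,0,0.05,0,0,0],[0,0,0,0,0,0]]'; python3 st.py 2
```

```text
clock: 14.35
position: [0.6649, -0.1922, 0.1114]
ee_rot: [0.415, -3.114, -0.0]
force: [-0.7, -0.0, -1.7]
width: 0.213
gripper_force: 40.0
clock 14.45 tray xy mm [-54.78 -54.91] z 111.61 F tray [-0.12  0.71] Fz -1.52 yaw 105.2 tilt [-0.0002  0.0001]
```

```bash
cat pics/../st.py | head -1
```

```text
from fit import *
```

```bash
python3 -m handwheel '[[0,0,0.05,0,0,0],[0,0,0.05,0,0,0],[0,0,0.05,0,0,0],[0,0,0,0,0,0]]'; python3 st.py 2
```

```text
clock: 14.78
position: [0.6649, -0.1923, 0.1084]
ee_rot: [0.415, -3.114, -0.0]
force: [0.8, -0.4, -2.2]
width: 0.217
gripper_force: 40.0
clock 14.88 tray xy mm [-54.79 -54.92] z 108.59 F tray [-0.38 -0.13] Fz -1.41 yaw 105.2 tilt [-0.0001  0.0001]
```

```bash
python3 -m handwheel '[[0,0,0.05,0,0,0],[0,0,0.05,0,0,0],[0,0,0.05,0,0,0],[0,0,0,0,0,0]]'; python3 st.py 2
```

```text
clock: 15.22
position: [0.6653, -0.1924, 0.106]
ee_rot: [-0.415, 3.114, -0.0]
force: [-1.3, 1.1, 3.5]
width: 0.215
gripper_force: 40.0
clock 15.32 tray xy mm [-54.98 -55.02] z 106.06 F tray [1.25 0.35] Fz 2.99 yaw 105.19 tilt [ 0.0004 -0.    ]
```

The probe is in contact: about 4.6 N, so the spring is pushed in about 1.8 mm. I'll move 10 mm along leg 1 to learn the slope.

```bash
python3 -m handwheel '[[0.055,-0.029,0,0,0,0],[0.055,-0.029,0,0,0,0],[0.055,-0.029,0,0,0,0],[0.055,-0.029,0,0,0,0],[0.055,-0.029,0,0,0,0],[0.055,-0.029,0,0,0,0],[0.055,-0.029,0,0,0,0],[0.055,-0.029,0,0,0,0]]'; python3 st.py 4
```

```text
clock: 15.98
position: [0.6578, -0.1991, 0.1058]
ee_rot: [-0.415, 3.114, 0.0]
force: [2.4, 1.9, 3.0]
width: 0.213
gripper_force: 40.0
clock 16.18 tray xy mm [-54.96 -44.27] z 105.69 F tray [-0.09 -0.57] Fz 3.13 yaw 105.16 tilt [-0.0009 -0.0005]
```

```bash
python3 -m handwheel '[[0.055,-0.029,0.002,0,0,0],[0.055,-0.029,0.002,0,0,0],[0.055,-0.029,0.002,0,0,0],[0.055,-0.029,0.002,0,0,0],[0.055,-0.029,0.002,0,0,0],[0.055,-0.029,0.002,0,0,0],[0.055,-0.029,0.002,0,0,0],[0.055,-0.029,0.002,0,0,0]]'; python3 st.py 4
```

```text
clock: 16.85
position: [0.6505, -0.2059, 0.1054]
ee_rot: [-0.415, 3.114, 0.0]
force: [2.0, 3.2, 3.4]
width: 0.214
gripper_force: 40.0
clock 17.05 tray xy mm [-54.93 -34.43] z 105.36 F tray [ 0.24 -1.38] Fz 3.18 yaw 105.17 tilt [-0.0008 -0.0004]
```

```bash
python3 -m handwheel '[[0.055,-0.029,0.002,0,0,0],[0.055,-0.029,0.002,0,0,0],[0.055,-0.029,0.002,0,0,0],[0.055,-0.029,0.002,0,0,0],[0.055,-0.029,0.002,0,0,0],[0.055,-0.029,0.002,0,0,0],[0.055,-0.029,0.002,0,0,0],[0.055,-0.029,0.002,0,0,0]]'; python3 -m handwheel '[[0.055,-0.029,0.002,0,0,0],[0.055,-0.029,0.002,0,0,0],[0.055,-0.029,0.002,0,0,0],[0.055,-0.029,0.002,0,0,0]]'; python3 st.py 4
```

```text
clock: 17.72
position: [0.6432, -0.2127, 0.1051]
ee_rot: [-0.415, 3.114, 0.0]
force: [2.6, 2.4, 3.3]
width: 0.216
gripper_force: 40.0
clock: 18.05
position: [0.6396, -0.2161, 0.105]
ee_rot: [-0.415, 3.114, 0.0]
force: [1.5, 2.5, 4.7]
width: 0.219
gripper_force: 40.0
clock 18.25 tray xy mm [-55.01 -19.45] z 104.87 F tray [-0.07 -1.48] Fz 4.45 yaw 105.17 tilt [-0.0007 -0.0004]
```

```bash
python3 -m handwheel '[[0.055,-0.029,-0.001,0,0,0],[0.055,-0.029,-0.001,0,0,0],[0.055,-0.029,-0.001,0,0,0],[0.055,-0.029,-0.001,0,0,0],[0.055,-0.029,-0.001,0,0,0],[0.055,-0.029,-0.001,0,0,0],[0.055,-0.029,-0.001,0,0,0],[0.055,-0.029,-0.001,0,0,0]]'; python3 st.py 4
```

```text
clock: 18.92
position: [0.6322, -0.2229, 0.1051]
ee_rot: [0.415, -3.114, -0.0]
force: [1.5, 1.2, 3.5]
width: 0.218
gripper_force: 40.0
clock 19.12 tray xy mm [-55.01  -9.32] z 104.99 F tray [ 0.53 -0.44] Fz 3.99 yaw 105.16 tilt [-0.0011 -0.0005]
```

```bash
python3 -m handwheel '[[0.055,-0.029,0,0,0,0],[0.055,-0.029,0,0,0,0],[0.055,-0.029,0,0,0,0],[0.055,-0.029,0,0,0,0],[0.055,-0.029,0,0,0,0],[0.055,-0.029,0,0,0,0],[0.055,-0.029,0,0,0,0],[0.055,-0.029,0,0,0,0]]'; python3 -m handwheel '[[0.055,-0.029,0,0,0,0],[0.055,-0.029,0,0,0,0],[0.055,-0.029,0,0,0,0],[0.055,-0.029,0,0,0,0]]'; python3 st.py 4
```

```text
clock: 19.78
position: [0.625, -0.2297, 0.1051]
ee_rot: [-0.415, 3.114, 0.0]
force: [1.4, 1.8, 2.7]
width: 0.218
gripper_force: 40.0
clock: 20.12
position: [0.6213, -0.2331, 0.1051]
ee_rot: [0.415, -3.114, -0.0]
force: [2.2, 2.8, 3.6]
width: 0.215
gripper_force: 40.0
clock 20.32 tray xy mm [-55.09   5.46] z 105.01 F tray [ 0.37 -0.55] Fz 3.97 yaw 105.17 tilt [-0.0008 -0.0005]
```

```bash
python3 -m handwheel '[[0.055,-0.029,0,0,0,0],[0.055,-0.029,0,0,0,0],[0.055,-0.029,0,0,0,0],[0.055,-0.029,0,0,0,0],[0.055,-0.029,0,0,0,0],[0.055,-0.029,0,0,0,0],[0.055,-0.029,0,0,0,0],[0.055,-0.029,0,0,0,0]]'; python3 -m handwheel '[[0.055,-0.029,0,0,0,0],[0.055,-0.029,0,0,0,0],[0.055,-0.029,0,0,0,0],[0.055,-0.029,0,0,0,0],[0.055,-0.029,0,0,0,0],[0.055,-0.029,0,0,0,0],[0.055,-0.029,0,0,0,0],[0.055,-0.029,0,0,0,0]]'; python3 st.py 4
```

```text
clock: 20.98
position: [0.6141, -0.2399, 0.1051]
ee_rot: [-0.415, 3.114, 0.0]
force: [1.8, 1.5, 4.3]
width: 0.215
gripper_force: 40.0
clock: 21.65
position: [0.6068, -0.2467, 0.1051]
ee_rot: [0.415, -3.114, -0.0]
force: [2.1, 1.9, 4.5]
width: 0.215
gripper_force: 40.0
clock 21.85 tray xy mm [-55.14  25.35] z 105.02 F tray [-0.4 -0.8] Fz 3.39 yaw 105.17 tilt [-0.0008 -0.0005]
```

```bash
python3 -m handwheel '[[0.055,-0.029,0.0005,0,0,0],[0.055,-0.029,0.0005,0,0,0],[0.055,-0.029,0.0005,0,0,0],[0.055,-0.029,0.0005,0,0,0],[0.055,-0.029,0.0005,0,0,0],[0.055,-0.029,0.0005,0,0,0],[0.055,-0.029,0.0005,0,0,0],[0.055,-0.029,0.0005,0,0,0]]'; python3 -m handwheel '[[0.055,-0.029,0.0005,0,0,0],[0.055,-0.029,0.0005,0,0,0],[0.055,-0.029,0.0005,0,0,0],[0.055,-0.029,0.0005,0,0,0],[0.055,-0.029,0.0005,0,0,0],[0.055,-0.029,0.0005,0,0,0],[0.055,-0.029,0.0005,0,0,0],[0.055,-0.029,0.0005,0,0,0]]'; python3 st.py 4
```

```text
clock: 22.52
position: [0.5996, -0.2534, 0.105]
ee_rot: [-0.415, 3.114, 0.0]
force: [1.6, 2.3, 2.8]
width: 0.217
gripper_force: 40.0
clock: 23.18
position: [0.5922, -0.2602, 0.1049]
ee_rot: [-0.415, 3.114, 0.0]
force: [2.1, 1.8, 3.4]
width: 0.216
gripper_force: 40.0
clock 23.38 tray xy mm [-55.21  45.27] z 104.85 F tray [-0.11 -0.78] Fz 3.49 yaw 105.17 tilt [-0.0008 -0.0004]
```

```bash
python3 -m handwheel '[[0.055,-0.029,0.0005,0,0,0],[0.055,-0.029,0.0005,0,0,0],[0.055,-0.029,0.0005,0,0,0],[0.055,-0.029,0.0005,0,0,0],[0.055,-0.029,0.0005,0,0,0],[0.055,-0.029,0.0005,0,0,0],[0.055,-0.029,0.0005,0,0,0],[0.045,-0.024,0.0005,0,0,0]]'; python3 st.py 4
```

```text
clock: 24.05
position: [0.5851, -0.2669, 0.1049]
ee_rot: [0.415, -3.114, -0.0]
force: [3.2, 1.9, 2.8]
width: 0.214
gripper_force: 40.0
clock 24.25 tray xy mm [-55.24  54.98] z 104.78 F tray [ 0.06 -0.77] Fz 3.28 yaw 105.17 tilt [-0.0008 -0.0004]
```

```bash
python3 -m handwheel '[[0.029,0.055,0,0,0,0],[0.029,0.055,0,0,0,0],[0.029,0.055,0,0,0,0],[0.029,0.055,0,0,0,0],[0.029,0.055,0,0,0,0],[0.029,0.055,0,0,0,0]]'; python3 st.py 4
```

```text
clock: 24.75
position: [0.5801, -0.2614, 0.1049]
ee_rot: [-0.415, 3.114, -0.0]
force: [0.2, -2.7, 2.7]
width: 0.215
gripper_force: 40.0
clock 24.95 tray xy mm [-47.13  54.25] z 104.72 F tray [-0.53 -0.15] Fz 3.95 yaw 105.21 tilt [-0.001   0.0009]
```

```bash
python3 -m handwheel '[[0.032,0.053,0,0,0,0],[0.032,0.053,0,0,0,0],[0.032,0.053,0,0,0,0],[0.032,0.053,0,0,0,0],[0.032,0.053,0,0,0,0],[0.032,0.053,0,0,0,0],[0.032,0.053,0,0,0,0],[0.032,0.053,0,0,0,0]]'; python3 st.py 4
```

```text
clock: 25.62
position: [0.5729, -0.2545, 0.1049]
ee_rot: [-0.415, 3.114, -0.0]
force: [2.3, -1.4, 3.1]
width: 0.217
gripper_force: 40.0
clock 25.82 tray xy mm [-37.16  54.89] z 104.68 F tray [-0.21 -0.37] Fz 3.43 yaw 105.21 tilt [-0.0012  0.0009]
```

```bash
python3 -m handwheel '[[0.029,0.055,0,0,0,0],[0.029,0.055,0,0,0,0],[0.029,0.055,0,0,0,0],[0.029,0.055,0,0,0,0],[0.029,0.055,0,0,0,0],[0.029,0.055,0,0,0,0],[0.029,0.055,0,0,0,0],[0.029,0.055,0,0,0,0]]'; python3 -m handwheel '[[0.029,0.055,0,0,0,0],[0.029,0.055,0,0,0,0],[0.029,0.055,0,0,0,0],[0.029,0.055,0,0,0,0]]'; python3 st.py 4
```

```text
clock: 26.48
position: [0.5661, -0.2471, 0.1049]
ee_rot: [-0.415, 3.114, -0.0]
force: [1.9, -1.6, 4.0]
width: 0.215
gripper_force: 40.0
clock: 26.82
position: [0.5627, -0.2435, 0.1048]
ee_rot: [0.415, -3.114, -0.0]
force: [2.6, -1.6, 2.9]
width: 0.214
gripper_force: 40.0
clock 27.02 tray xy mm [-22.3   54.92] z 104.69 F tray [-0.69 -0.14] Fz 3.06 yaw 105.21 tilt [-0.001   0.0008]
```

```bash
python3 -m handwheel '[[0.029,0.055,0.001,0,0,0],[0.029,0.055,0.001,0,0,0],[0.029,0.055,0.001,0,0,0],[0.029,0.055,0.001,0,0,0],[0.029,0.055,0.001,0,0,0],[0.029,0.055,0.001,0,0,0],[0.029,0.055,0.001,0,0,0],[0.029,0.055,0.001,0,0,0]]'; python3 -m handwheel '[[0.029,0.055,0.001,0,0,0],[0.029,0.055,0.001,0,0,0],[0.029,0.055,0.001,0,0,0],[0.029,0.055,0.001,0,0,0]]'; python3 st.py 4
```

```text
clock: 27.68
position: [0.5559, -0.2362, 0.1047]
ee_rot: [-0.415, 3.114, -0.0]
force: [1.6, -1.4, 3.4]
width: 0.215
gripper_force: 40.0
clock: 28.02
position: [0.5526, -0.2326, 0.1046]
ee_rot: [-0.415, 3.114, -0.0]
force: [2.1, -1.2, 4.0]
width: 0.216
gripper_force: 40.0
clock 28.22 tray xy mm [-7.35 54.98] z 104.44 F tray [-0.5  -0.64] Fz 3.25 yaw 105.21 tilt [-0.0011  0.0009]
```

```bash
python3 -m handwheel '[[0.029,0.055,0.001,0,0,0],[0.029,0.055,0.001,0,0,0],[0.029,0.055,0.001,0,0,0],[0.029,0.055,0.001,0,0,0],[0.029,0.055,0.001,0,0,0],[0.029,0.055,0.001,0,0,0],[0.029,0.055,0.001,0,0,0],[0.029,0.055,0.001,0,0,0]]'; python3 -m handwheel '[[0.029,0.055,0.001,0,0,0],[0.029,0.055,0.001,0,0,0],[0.029,0.055,0.001,0,0,0],[0.029,0.055,0.001,0,0,0],[0.029,0.055,0.001,0,0,0],[0.029,0.055,0.001,0,0,0],[0.029,0.055,0.001,0,0,0],[0.029,0.055,0.001,0,0,0]]'; python3 st.py 4
```

```text
clock: 28.88
position: [0.5458, -0.2253, 0.1045]
ee_rot: [-0.415, 3.114, -0.0]
force: [2.4, -1.2, 4.1]
width: 0.217
gripper_force: 40.0
clock: 29.55
position: [0.539, -0.218, 0.1043]
ee_rot: [-0.415, 3.114, 0.0]
force: [1.9, -1.6, 3.9]
width: 0.219
gripper_force: 40.0
clock 29.75 tray xy mm [12.54 55.05] z 104.13 F tray [-0.58 -0.42] Fz 3.6 yaw 105.21 tilt [-0.0011  0.0008]
```

```bash
python3 -m handwheel '[[0.029,0.055,0.0005,0,0,0],[0.029,0.055,0.0005,0,0,0],[0.029,0.055,0.0005,0,0,0],[0.029,0.055,0.0005,0,0,0],[0.029,0.055,0.0005,0,0,0],[0.029,0.055,0.0005,0,0,0],[0.029,0.055,0.0005,0,0,0],[0.029,0.055,0.0005,0,0,0]]'; python3 -m handwheel '[[0.029,0.055,0.0005,0,0,0],[0.029,0.055,0.0005,0,0,0],[0.029,0.055,0.0005,0,0,0],[0.029,0.055,0.0005,0,0,0],[0.029,0.055,0.0005,0,0,0],[0.029,0.055,0.0005,0,0,0],[0.029,0.055,0.0005,0,0,0],[0.029,0.055,0.0005,0,0,0]]'; python3 st.py 4
```

```text
clock: 30.42
position: [0.5322, -0.2108, 0.1042]
ee_rot: [-0.415, 3.114, -0.0]
force: [1.7, -1.9, 3.0]
width: 0.217
gripper_force: 40.0
clock: 31.08
position: [0.5254, -0.2034, 0.1041]
ee_rot: [0.415, -3.114, -0.0]
force: [2.0, -2.5, 2.8]
width: 0.218
gripper_force: 40.0
clock 31.28 tray xy mm [32.53 55.1 ] z 103.95 F tray [ 0.06 -0.42] Fz 3.55 yaw 105.21 tilt [-0.0012  0.001 ]
```

```bash
python3 -m handwheel '[[0.029,0.055,0.0007,0,0,0],[0.029,0.055,0.0007,0,0,0],[0.029,0.055,0.0007,0,0,0],[0.029,0.055,0.0007,0,0,0],[0.029,0.055,0.0007,0,0,0],[0.029,0.055,0.0007,0,0,0],[0.029,0.055,0.0007,0,0,0],[0.029,0.055,0.0007,0,0,0]]'; python3 -m handwheel '[[0.029,0.055,0.0007,0,0,0],[0.029,0.055,0.0007,0,0,0],[0.029,0.055,0.0007,0,0,0],[0.029,0.055,0.0007,0,0,0],[0.029,0.055,0.0007,0,0,0],[0.029,0.055,0.0007,0,0,0],[0.029,0.055,0.0007,0,0,0],[0.029,0.055,0.0007,0,0,0]]';python3 -m handwheel '[[0.029,0.055,0,0,0,0],[0.029,0.055,0,0,0,0],[0,0,0,0,0,0]]'; python3 st.py 4
```

```text
clock: 31.95
position: [0.5186, -0.1962, 0.104]
ee_rot: [-0.415, 3.114, -0.0]
force: [1.2, -2.9, 4.4]
width: 0.213
gripper_force: 40.0
clock: 32.62
position: [0.5118, -0.1889, 0.1039]
ee_rot: [0.415, -3.114, -0.0]
force: [2.1, -2.9, 3.2]
width: 0.216
gripper_force: 40.0
clock: 32.87
position: [0.5097, -0.1866, 0.1038]
ee_rot: [0.416, -3.113, -0.001]
force: [0.8, -0.7, 4.2]
width: 0.212
gripper_force: 40.0
clock 33.07 tray xy mm [54.94 55.2 ] z 103.68 F tray [-0.14 -0.43] Fz 3.55 yaw 105.21 tilt [-0.0012  0.0009]
```

All the way to the end mark, in contact. Now I'll lift the probe and carry it back over the rest.

```bash
python3 -m handwheel '[[0,0,-0.3,0,0,0],[0,0,-0.6,0,0,0],[0,0,-0.9,0,0,0],[0,0,-0.9,0,0,0],[0,0,-0.9,0,0,0],[0,0,-0.9,0,0,0],[0,0,-0.8,0,0,0],[-0.2,0.6,0,0,0,0]]'
python3 -m handwheel '[[-0.33,1,0,0,0,0],[-0.33,1,0,0,0,0],[-0.33,1,0,0,0,0],[-0.33,1,0,0,0,0],[-0.33,1,0,0,0,0],[-0.33,1,0,0,0,0],[-0.33,1,0,0,0,0],[-0.33,1,0,0,0,0]]'
python3 -m handwheel '[[-0.33,1,0,0,0,0],[-0.33,1,0,0,0,0],[-0.33,1,0,0,0,0],[-0.33,1,0,0,0,0],[-0.33,1,0,0,0,0],[-0.33,1,0,0,0,0],[-0.33,0.7,0,0,0,0],[0,0,0,0,0,0]]'
python3 -m handwheel '[[0,0,0,0,0,0],[0,0,0,0,0,0]]'
python3 -c "
from tool import *
to(.5294,.1912,.2,105.1)"
```

```text
clock: 33.73
position: [0.5112, -0.1774, 0.2128]
ee_rot: [-0.41, 3.112, -0.004]
force: [0.9, -1.6, -1.3]
width: 0.219
gripper_force: 40.0
clock: 34.4
position: [0.5188, -0.0053, 0.2095]
ee_rot: [0.415, -3.112, -0.0]
force: [-0.0, -0.3, -1.8]
width: 0.218
gripper_force: 40.0
clock: 35.07
position: [0.5284, 0.1392, 0.2093]
ee_rot: [0.423, -3.111, -0.002]
force: [-0.2, 1.0, -1.6]
width: 0.215
gripper_force: 40.0
clock: 35.23
position: [0.5288, 0.1341, 0.2095]
ee_rot: [0.414, -3.113, 0.001]
force: [-0.5, 0.4, -2.2]
width: 0.216
gripper_force: 40.0
clock 35.23 pos [0.5288 0.1341 0.2095] yaw 105.16 tilt [-0.0014 -0.0011] F [-0.48  0.38 -2.21] units(20mm) [-0.776  2.751  0.473] turn z units 0.02
```

```bash
python3 -m handwheel '[[-0.26,0.9,0,0,0,0],[-0.26,0.9,0,0,0,0],[-0.26,0.7,0,0,0,0],[0,0.25,0,0,0,0],[0,0,0,0,0,0],[0,0,0,0,0,0],[0,0,0,0,0,0],[0,0,0,0,0,0]]'
python3 - <<'E'
from tool import *
d=cam("wrist");d=cam("wrist")
m=to(.5294,.1912,.2,105.1)
print([np.round(np.array(r["point"])*[640,480],1).tolist()+[round(r["score"],2)] for r in place_of("rest_seat","wrist")][:4], proj(d,(.529,.1911,.08),1),proj(d,(.4995,.1858,.08),1))
E
```

```text
clock: 35.9
position: [0.5302, 0.1909, 0.21]
ee_rot: [0.413, -3.114, 0.001]
force: [-0.5, 0.4, -1.9]
width: 0.215
gripper_force: 40.0
clock 36.0 pos [0.5302 0.1914 0.21  ] yaw 105.13 tilt [ 0.0001 -0.0002] F [-0.23 -0.29 -3.41] units(20mm) [0.04 0.   0.5 ] turn z units 0.01
[[324.1, 32.0, 0.85], [154.9, 187.6, 0.85], [464.5, 295.4, 0.75], [317.9, 231.7, 0.64]] (np.float64(316.29246824246957), np.float64(231.07919116325866)) (np.float64(319.60006759544683), np.float64(194.02326523472112))
```

```bash
python3 -m handwheel '[[0.02,0,0.6,0,0,0],[0.02,0,0.8,0,0,0],[0,0,0.8,0,0,0],[0,0,0.4,0,0,0],[0,0,0.3,0,0,0],[0,0,0.3,0,0,0],[0,0,0.3,0,0,0],[0,0,0,0,0,0]]'
python3 -c "
from tool import *
to(.5294,.1912,.1055,105.1)"
```

```text
clock: 36.72
position: [0.529, 0.1919, 0.1392]
ee_rot: [0.415, -3.113, 0.0]
force: [-0.6, -0.9, -1.7]
width: 0.214
gripper_force: 40.0
clock 36.72 pos [0.529  0.1919 0.1392] yaw 105.2 tilt [-0.0008 -0.0004] F [-0.61 -0.88 -1.73] units(20mm) [-0.012 -0.041  1.683] turn z units 0.02
```

```bash
python3 -m handwheel '[[0,0,0.4,0,0,0],[0,0,0.4,0,0,0],[0,0,0.3,0,0,0],[0,0,0.3,0,0,0],[0,0,0.15,0,0,0],[0,0,0.1,0,0,0],[0,0,0.02,0,0,0],[0,0,0,0,0,0]]'
python3 -c "
from tool import *
get_image('wrist')
to(.5294,.1912,.1050,105.1)"
```

```text
clock: 37.38
position: [0.5293, 0.1921, 0.1065]
ee_rot: [-0.415, 3.114, 0.0]
force: [0.1, -0.4, -1.8]
width: 0.217
gripper_force: 40.0
clock 37.43 pos [0.5295 0.1921 0.1067] yaw 105.2 tilt [0.0004 0.0002] F [-0.7   0.33 -2.24] units(20mm) [ 0.015 -0.044  0.085] turn z units 0.02
```

Last 2 mm down, then I open the gripper.

```bash
python3 -m handwheel '[[0,-0.02,0.04,0,0,0],[0,-0.02,0.035,0,0,0],[0,0,0,0,0,0],[0,0,0,0,0,0]]'
python3 -c "
from tool import *
get_image('wrist')
to(.5294,.1912,.1050,105.1)"
```

```text
clock: 37.77
position: [0.5295, 0.1913, 0.1051]
ee_rot: [-0.415, 3.114, 0.0]
force: [-0.7, -0.2, -2.6]
width: 0.217
gripper_force: 40.0
clock 37.82 pos [0.5295 0.1913 0.1051] yaw 105.19 tilt [0.0001 0.0001] F [-0.17  0.61 -1.97] units(20mm) [ 0.007 -0.002  0.005] turn z units 0.02
```

```bash
python3 -m handwheel '[[0,0,0,0,0,0],[0,0,0,0,0,0],[0,0,0,0,0,0],[0,0,0,0,0,0],[0,0,0,0,0,0],[0,0,0,0,0,0],[0,0,0,0,0,0],[0,0,0,0,0,0]]' 0.8
python3 -m handwheel '[[0,0,-0.2,0,0,0],[0,0,-0.5,0,0,0],[0,0,-0.8,0,0,0],[0,0,-0.8,0,0,0],[0,0,-0.8,0,0,0],[0,0,-0.8,0,0,0],[0,0,-0.8,0,0,0],[0,0,-0.8,0,0,0]]'
python3 -m handwheel '[[0,0,-0.8,0,0,0],[0,0,-0.8,0,0,0],[0,0,-0.5,0,0,0],[0,0,0,0,0,0],[0,0,0,0,0,0],[0,0,0,0,0,0]]'
python3 - <<'E'
from h import *
A=cam("scene");B=cam("side");W=cam("wrist")
print(observe()["position"],observe()["width"])
for n,D in(("scene",A),("side",B)):
    for l in("probe","cup"): print(n,l,[(np.round(np.array(r["rect"])*[640,480,640,480],1).tolist(),round(r["score"],2)) for r in find_in(l,n)][:2])
for n,D in(("scene",A),("side",B)):
    o=cv2.imread("pics/%s0.png"%n)[...,::-1].astype(int);df=np.abs(o-D["image"]).max(2)>40
    k,_,st,c=cv2.connectedComponentsWithStats(df.astype(np.uint8));print(n,[(st[i].tolist()) for i in range(1,k) if st[i][4]>25])
g=W["image"].mean(2);print([np.round(proj(W,(.5294,.1912,z),1),1).tolist() for z in(.085,.158)])
r=find_in("probe","wrist");print([(np.round(np.array(q["rect"])*[640,480,640,480],1).tolist(),round(q["score"],2)) for q in r][:2])
E
```

```text
clock: 38.48
position: [0.5295, 0.1913, 0.105]
ee_rot: [-0.415, 3.114, 0.0]
force: [-0.5, -0.5, -0.4]
width: 0.751
gripper_force: 0.0
clock: 39.15
position: [0.5295, 0.1912, 0.2169]
ee_rot: [-0.415, 3.113, 0.0]
force: [-0.1, -0.1, 0.6]
width: 0.797
gripper_force: 0.0
clock: 39.65
position: [0.529, 0.1911, 0.2563]
ee_rot: [0.415, -3.113, 0.0]
force: [0.5, -0.4, -0.4]
width: 0.798
gripper_force: 0.0
[0.5289996  0.19110507 0.25605823] 0.801915094899374
scene probe [([420.7, 239.8, 23.3, 53.9], 0.69)]
scene cup [([254.5, 324.0, 56.8, 55.7], 0.87)]
side probe [([322.5, 307.4, 30.8, 58.2], 0.6), ([334.5, 190.0, 121.9, 82.6], 0.37)]
side cup [([221.6, 235.9, 46.7, 50.1], 0.72)]
scene [[382, 0, 6, 14, 55], [367, 0, 177, 199, 10637], [430, 22, 23, 17, 34], [416, 27, 15, 23, 247], [427, 47, 18, 7, 79], [409, 54, 60, 53, 1716], [359, 154, 14, 85, 382], [439, 162, 13, 33, 292], [451, 203, 4, 14, 29], [425, 210, 10, 7, 59], [429, 226, 102, 254, 12931], [398, 231, 18, 40, 386], [439, 236, 4, 10, 26], [349, 246, 83, 234, 10293], [491, 273, 26, 48, 663]]
side [[278, 0, 108, 38, 2729], [286, 44, 99, 171, 10461], [324, 53, 25, 8, 100], [363, 208, 14, 16, 129], [317, 226, 25, 21, 335], [315, 280, 16, 12, 92], [360, 293, 126, 21, 702], [501, 294, 37, 4, 90], [285, 307, 29, 14, 295], [0, 321, 283, 84, 12863], [296, 323, 13, 6, 62], [32, 332, 12, 4, 31], [412, 332, 63, 19, 707], [321, 340, 24, 6, 85], [458, 375, 137, 23, 1025], [0, 380, 413, 100, 20985], [427, 389, 22, 6, 60], [0, 405, 62, 18, 625]]
[[315.9, 222.5], [315.9, 244.0]]
[]
```

```bash
python3 -c "
from cell import sign_off
print(sign_off())"
```

```text
the job is handed in; nothing more can be done
None
```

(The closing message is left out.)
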